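# Load a staple strip into the spring-fed magazine and close its rail

## Task

Load the narrow staple strip into the stapler magazine on the board, crown up: tuck one end under the edge of the open cover rail, push the spring follower back with it until the other end drops in behind the nose stop, and press the strip down flat on the channel floor. Then slide the cover rail fully home over it, and leave the wide strip and the other things where they lie.

Things in the scene. Friction and masses are not known exactly. Their poses are not given: they have to be found in the camera images.
- narrow_strip: the strip to load: stick of heavy steel staples, 130 long (its x) x 14 wide (its y) x 24 high (its z), standing on its legs, crown up; 0.12 kg nominal; solid to the touch, both ends alike. Origin: centre of its underside.
- wide_strip: a stick of wider staples that does not fit the channel: 130 x 24 wide x 24 high, otherwise alike; leave it. Origin: centre of its underside.
- magazine: stapler magazine on a plywood board 300 (x) x 64 (y) x 12, fixed to the mat, starts turned. Origin: centre of the board's underside; x runs along the channel from the nose (-x end) to the spring follower and rear block (+x end), z up. The aluminium channel is open at the top: floor 18 above the mat, 18 wide inside, side walls 4 thick, 18 high above the floor.
- channel_nose (a point): on the channel floor's centre line at the inner face of the nose stop, a block 10 thick (along x) at the -x end that reaches 11 above the floor; axes as the magazine's. A loaded strip has its underside's centre 65 along x from here, at z = 0: one end at the nose stop, the other against the follower.
- follower_face (a point): centre of the lower edge of the follower's flat face: a dark block in the channel, 16 wide, reaching 1 to 24 above the floor. It rests 100 along x from channel_nose (point on the floor line), can be pushed up to 45 towards +x and springs back: about 4.5 N to start, 9 N at 30 (where a loaded strip holds it), 11 N at 45. Axes as the magazine's.
- cover_rail (a joint): travel of the cover rail, m: 0 closed, fully home over the nose; 0.115 fully open, towards +x. Starts open within 8 mm; 3 N of friction, stays where left. An inverted steel U, 130 long, 36 wide outside; roof's underside 30 above the channel floor, top 33. Front edge at x = -8 from channel_nose closed, +107 open, so the strip must enter slanting (about 8 degrees), low end under it.
- rail_tab (a point): centre of the top of the dark tab on the rail, by which it is pushed: 10 thick (along the channel) x 22 wide x 21 high above the rail's top; moves with the rail, 32 along x from channel_nose when closed. Axes as the magazine's.
- tape_measure: bystander, yellow tape measure 43 x 90 x 62; leave it. Origin: centre of its underside.
- marker: bystander, marker pen 17 x 135 x 16; leave it. Origin: centre of its underside.
- offcut: bystander, wood offcut 38 x 120 x 19; leave it. Origin: centre of its underside.

How it is judged:
By the outcome, as a careful person would: the job done as asked, in the order asked, and still so for the second after the job is handed in, with the robot touching nothing.
It also fails if it takes over 54 s, if anything falls off the work surface, if the arm or the gripper's body presses on something with over 40 N, if the wrist force passes 120 N, or if a joint passes its speed limit or range.

## Robot

A 7-joint arm with a two-finger parallel gripper is mounted at the origin on a cart in front of the work surface, level with it; the furniture and walls round the work are solid. World frame = base frame: x ahead of the robot, y to its left, z up, the work surface at z = 0. Lengths are in m, angles in rad, forces in N, time in s.
With the tool pointing down it reaches from about 0.4 to 0.75 m from the base axis. Payload 19.5 kg.
Tool frame: the origin (TCP) lies at the very end of the fingers, on their centre line; the grasp point (between the pads) lies 19 mm behind it (ctrl.tcp_to_grasp is the distance from the TCP to the grasp point, in m); z points along the fingers, y is the line along which they close (so a half turn about z gives the same grasp; the last joint's range is limited). The gripper opens to 85 mm and grips with 20 to 120 N. Pads are 22 mm wide; open, the fingers measure 114 mm over their backs; the gripper's body (76 mm by 85 mm) begins 54 mm behind the grasp point. The pads swing forward as they close: fully open they stand 13 mm farther back than shut.
Start: joints at [1.119, 0.707, -0.028, 1.485, 0.022, 0.951, -0.075], TCP at [0.229, -0.527, 0.231] pointing down, gripper open.
Joint ranges: [-2.71, 2.71], [-0.32, 2.16], [-1.57, 1.52], [0, 2.45], [-1.46, 4.6], [0, 2.02], [-2.83, 2.83]. Speed limits (rad/s): [1.89, 1.89, 2.57, 2.57, 3.01, 3.01, 3.01].

## Interface

Orientations are given as a rotation vector (axis times angle).
In Python, from bench import ctrl, get_image, workorder, outline_of gives the robot as it stands.
- The arm moves only by the tool step_arm, never from a script. Its argument "deltas" is a list of rows, each a list of 7 numbers: the opening, from 0 (shut) to 1 (fully open), then the shift along the tool's x, y, z as a fraction of full scale, then the turn, a rotation vector about the tool's x, y, z as a fraction of full scale. In form: [[grip, x, y, z, rx, ry, rz], ...]. A call has 1 to 10 rows; each row shifts and turns the commanded pose from where the row before left it, along the tool's axes as they then stand; what a row does not reach is not made up. Full scale, the value 1, is 750 mm for a shift and 5 degrees for a turn. A row lasts 1/10 s, in which the tool goes at most 50 mm and 8.59 degrees, less where a joint would pass 70% of its speed; a pose out of reach is approached as far as the arm can. A call with a number of a shift or a turn outside -1 to 1 is refused whole. A call with a gripper value outside its range is refused whole. The fingers move at their own pace and stop on an object; "newtons" is the grip in N (left out, the last holds). Time passes only in rows, so rows that do not move let the fingers close. It gives the time, the measured TCP pose, the force, the opening and the grip force at its end, in the units of the state.
- ctrl.read_state(): the state, without advancing time (a new reading comes with each control period).
- get_image(name): name is "scene" or "top" or "wrist"; returns a dict with "image" (420x560x3 uint8, red, green, blue), "z_map" (420x560 float32, m along the optical axis (not along the pixel's ray), 0 where there is no reading), "K" (3x3 intrinsics, pixels), "origin" and "attitude" of the camera in the world. Camera axes: x right, y down, z forward; pixel columns grow to the right and rows downward; lengths in m; the calibration is good to about 2 mm. A picture is of the moment at which its call begins.
- workorder.sign_off(): hands the job in; it is judged then, once.
Trained networks look in a picture, given as the dict that the camera call returned (one of the last four; its "shot" number tells which), for a name from the list of things; names that differ only in an ending like _2 or _b are one class to them, and where a whole thing is asked for, a point or a joint stands for the part that bears it (a point fixed in the world has none). Each returns a list of dicts, best first, with "confidence" (0 to 1); they miss things now and then, are a little off and sometimes report something else, mostly with a low value. They report only what shows in the picture. A call takes as long as a camera call.
- outline_of(picture, thing): "region" (420x560 bool, what is visible of it) and "box" ([centre column, centre row, width, height] in pixels, round what is visible of it).
The state is a dict: "time": time; "joint_positions": joint angles; "joint_velocities": joint speeds; "effort": joint torques, N m; "tool_pos": TCP position; "tcp_rot": TCP orientation; "wrist_force": force on the tool from outside, world axes, zero at the start; "torque": the same for the moment, N m; "gripper_width": finger opening in m; "gripper_force": force on a finger pad.
Only numpy, scipy, OpenCV 4.12 (cv2) and the standard library are available. Lean on these libraries where they do the work, as an engineer would, in place of code of your own. Each camera call takes 0.05 s, during which the arm holds its last target. There are 200 camera calls.

## Working session

There is one attempt and no reset: what is moved stays moved. The work goes in short steps, Python scripts to look and compute and a tool call to move; the robot and the scene stay as the last step left them, time stands still between calls to the robot, and variables do not carry over. Pictures are saved under pics/ and viewed, at most 10 in all, crops included, and the job is handed in when it is done.

Besides the shell and the picture viewer there is one more tool, called after "Request:" by a JSON object that holds its "op" and its "data". step_arm: Moves the arm, as the interface text tells. Its arguments: {"type":"object","properties":{"deltas":{"type":"array"},"newtons":{"type":"number"}},"required":["deltas"]}

```bash
mkdir -p pics; ls
cat > h.py <<'E'
import numpy as np, cv2
from scipy.spatial.transform import Rotation as R
from bench import ctrl,get_image,workorder,outline_of
def cloud(p):
    z=p["z_map"];K=np.array(p["K"]);v,u=np.indices(z.shape)
    c=np.stack([(u-K[0,2])/K[0,0]*z,(v-K[1,2])/K[1,1]*z,z],-1)
    A=np.array(p["attitude"])
    A=A if A.shape==(3,3) else R.from_rotvec(A).as_matrix()
    w=c@A.T+np.array(p["origin"]); w[z==0]=np.nan
    return w
def save(p,n): cv2.imwrite("pics/"+n+".png",p["image"][...,::-1])
E
python3 - <<'E'
from h import *
s=ctrl.read_state();print({k:np.round(v,4) for k,v in s.items()},ctrl.tcp_to_grasp)
for cam in("top","scene"):
    p=get_image(cam);save(p,cam);w=cloud(p);print(cam,p["origin"],p["attitude"],p["K"])
    for n in("narrow_strip","wide_strip","magazine","cover_rail","rail_tab","follower_face"):
        for o in outline_of(p,n)[:2]:
            q=w[o["region"]];q=q[~np.isnan(q[:,0])]
            if len(q)<5: continue
            zt=np.percentile(q[:,2],95);t=q[q[:,2]>zt-.006]
            r=cv2.minAreaRect((t[:,:2]*1000).astype(np.float32))
            print(n,round(o["confidence"],2),np.round(o["box"]),len(q),"ztop",zt.round(4),np.round(r[0],1),np.round(r[1],1),round(r[2],1))
E
```

```text
pics
{'time': np.float64(0.0), 'joint_positions': array([ 1.1193,  0.7071, -0.0276,  1.485 ,  0.022 ,  0.9509, -0.0755]), 'joint_velocities': array([-0.0004, -0.0014,  0.    , -0.0004, -0.0015, -0.0012, -0.0005]), 'effort': array([-8.00000e-04, -8.83216e+01,  1.23440e+00, -2.36172e+01,
        1.69000e-02,  6.40000e-03, -0.00000e+00]), 'tool_pos': array([ 0.229 , -0.5272,  0.2308]), 'tcp_rot': array([-3.0748e+00, -6.3900e-01,  3.0000e-04]), 'wrist_force': array([-0.6934,  0.2681, -0.6227]), 'torque': array([0.0077, 0.0394, 0.0013]), 'gripper_force': np.float64(0.0), 'gripper_width': np.float64(0.0853)} 0.0187
top [ 0.33186819 -0.22473314  1.22429944] [-2.11113264  2.13288423 -0.22567822] [[472.00813112   0.         272.37717318]
 [  0.         472.00813112 203.98907225]
 [  0.           0.           1.        ]]
narrow_strip 0.74 [305. 245.  49.  17.] 319 ztop 0.0261 [ 469.2 -327.4] [127.2  14. ] 80.3
wide_strip 0.72 [213. 255.  55.  13.] 504 ztop 0.0265 [446.4 -86.5] [126.8  21.1] 89.4
magazine 0.78 [240. 202. 115.  41.] 2687 ztop 0.0548 [ 590.6 -219.1] [ 43.4 149.6] 8.0
cover_rail 
[... 185 characters left out ...]
7048 0.46283503] [-0.79651361  2.29326827 -1.36661148] [[388.13640913   0.         281.64600764]
 [  0.         388.13640913 209.03924163]
 [  0.           0.           1.        ]]
narrow_strip 0.82 [349. 225.  40.  30.] 497 ztop 0.0233 [ 467.3 -325.9] [128.9  16.9] 79.7
wide_strip 0.81 [290. 286.  57.  54.] 1160 ztop 0.0235 [445.2 -85.9] [131.5  25.3] 89.4
magazine 0.63 [257. 243. 100.  96.] 3499 ztop 0.0537 [ 586.5 -215.7] [ 43.9 148. ] 9.8
cover_rail 0.86 [274. 224.  45.  42.] 870 ztop 0.0635 [ 582.6 -181. ] [19.9  9.9] 4.1
rail_tab 0.86 [277. 222.  48.  38.] 891 ztop 0.0635 [ 583. -181.] [20.8  9.9] 4.1
rail_tab 0.33 [404. 213.  26.  33.] 612 ztop 0.0598 [ 390.6 -433.7] [37.5 31.3] 10.0
```

View pics/top.png

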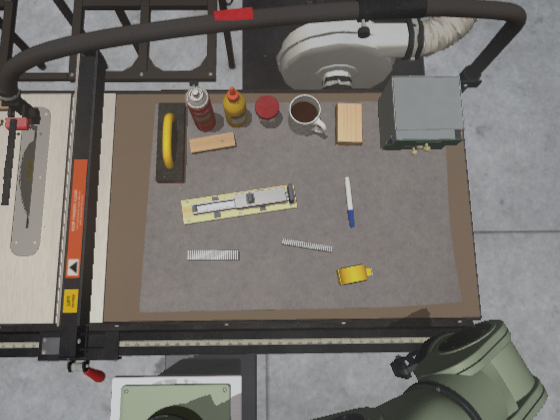

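View pics/scene.png

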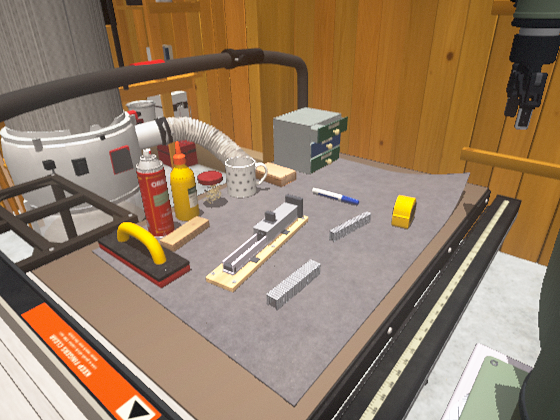

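The top picture shows the magazine at columns 182-297, row about 203, with its nose to the left (world +y). The rail and rear block are to the right. The narrow strip is at (307,245) and the wide one at (213,255). The scene picture agrees. Next I move above the narrow strip.

```bash
cat >> h.py <<'E'
def down(yaw,pitch=0):
    "tool down, tool x at yaw (deg); pitch: turn about tool y"
    a=np.radians(yaw);X=np.array([np.cos(a),np.sin(a),0]);Z=np.array([0,0,-1.]);Y=np.cross(Z,X)
    return R.from_matrix(np.stack([X,Y,Z],1))*R.from_euler("y",pitch,degrees=True)
def plan(pos,rot,n,s=None):
    s=s or ctrl.read_state();p0=s["tool_pos"];r0=R.from_rotvec(s["tcp_rot"])
    rv=(r0.inv()*rot).as_rotvec();p=p0
    st=R.from_rotvec(rv/n);d=(np.array(pos)-p0)/n;r=r0
    print("rotstep/5deg",np.round(np.degrees(rv)/n/5,4))
    for i in range(n): print(np.round(r.inv().apply(d)/.75,4).tolist()); r=r*st
E
python3 - <<'E'
from h import *
plan([.455,-.327,.2],down(80),12)
E
```

```text
rotstep/5deg [-1.00e-04 -0.00e+00 -9.42e-01]
[0.0319, -0.0104, 0.0035]
[0.0326, -0.0078, 0.0035]
[0.0332, -0.0051, 0.0035]
[0.0335, -0.0023, 0.0035]
[0.0335, 0.0004, 0.0035]
[0.0334, 0.0032, 0.0035]
[0.033, 0.0059, 0.0035]
[0.0324, 0.0086, 0.0035]
[0.0316, 0.0112, 0.0035]
[0.0306, 0.0138, 0.0035]
[0.0293, 0.0163, 0.0035]
[0.0279, 0.0186, 0.0035]
```

Request:
{"op": "step_arm", "data": {"deltas": [[1,0.032,-0.0104,0.0035,0,0,-0.942],[1,0.0326,-0.0078,0.0035,0,0,-0.942],[1,0.0332,-0.0051,0.0035,0,0,-0.942],[1,0.0335,-0.0023,0.0035,0,0,-0.942],[1,0.0335,0.0004,0.0035,0,0,-0.942],[1,0.0334,0.0032,0.0035,0,0,-0.942],[1,0.033,0.0059,0.0035,0,0,-0.942],[1,0.0324,0.0086,0.0035,0,0,-0.942],[1,0.0316,0.0112,0.0035,0,0,-0.942],[1,0.0306,0.0138,0.0035,0,0,-0.942]]}}

```text
time: 1.7
tool_pos: [0.418, -0.3596, 0.205]
tcp_rot: [2.561, 1.819, 0.0]
wrist_force: [0.6, -1.3, -0.3]
gripper_width: 0.0853
gripper_force: 0.0
```

Request:
{"op": "step_arm", "data": {"deltas": [[1,0.0293,0.0163,0.0035,0,0,-0.942],[1,0.0279,0.0186,0.0035,0,0,-0.942],[1,0,0,0,0,0,0],[1,0,0,0,0,0,0]]}}

```text
time: 2.1
tool_pos: [0.4549, -0.327, 0.1997]
tcp_rot: [-2.407, -2.019, 0.0]
wrist_force: [-0.6, -0.0, 0.4]
gripper_width: 0.0858
gripper_force: 0.0
```

Run:
```python
from h import *
s=ctrl.read_state();r=R.from_rotvec(s["tcp_rot"]);print(s["time"],s["tool_pos"],r.as_matrix().round(3))
p=get_image("wrist");save(p,"w1");w=cloud(p)
print(p["origin"])
for n in("narrow_strip","magazine","rail_tab"):
    for o in outline_of(p,n)[:1]:
        q=w[o["region"]];q=q[~np.isnan(q[:,0])]
        zt=np.percentile(q[:,2],90);t=q[q[:,2]>zt-.006]
        r=cv2.minAreaRect((t[:,:2]*1000).astype(np.float32))
        print(n,o["confidence"],o["box"],zt,r)
m=(w[...,2]<.01);print("mat z",np.nanmedian(w[m][:,2]))
```

```text
2.1 [ 0.45489443 -0.32696162  0.19969877] [[ 0.174  0.985 -0.   ]
 [ 0.985 -0.174  0.   ]
 [-0.    -0.    -1.   ]]
[ 0.4668622  -0.25747283  0.3421272 ]
narrow_strip 0.89 [294.4, 187.2, 14.3, 141.0] 0.02479094386848485 ((467.64453125, -328.5928955078125), (128.62017822265625, 13.574037551879883), 80.3128890991211)
magazine 0.89 [423.7, 74.5, 125.4, 147.6] 0.05228860003482051 ((593.4368286132812, -243.3986358642578), (43.757144927978516, 103.21967315673828), 5.761599063873291)
rail_tab 0.77 [428.4, 56.0, 78.3, 112.1] 0.051743879977061105 ((590.3826293945312, -232.33905029296875), (36.899269104003906, 83.46173095703125), 8.167527198791504)
mat z -0.00035662573193492864
```

View pics/w1.png

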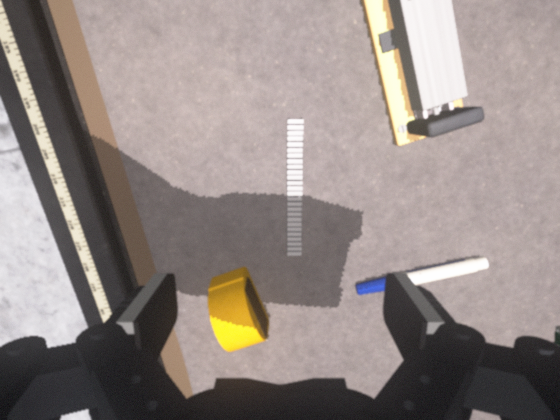

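The wrist picture shows the strip clearly at (295,187) with good height agreement (24.8 mm against 24). Next I take a close look at the magazine.

Request:
{"op": "step_arm", "data": {"deltas": [[1,0.0295,0.0388,-0.0067,0,0,0],[1,0.0295,0.0388,-0.0067,0,0,0],[1,0.0295,0.0388,-0.0067,0,0,0],[1,0.0295,0.0388,-0.0067,0,0,0],[1,0,0,0,0,0,0],[1,0,0,0,0,0,0]]}}

```text
time: 2.9
tool_pos: [0.5848, -0.2601, 0.2196]
tcp_rot: [-2.406, -2.019, 0.001]
wrist_force: [-0.4, -0.4, -0.0]
gripper_width: 0.0853
gripper_force: 0.0
```

Run:
```python
from h import *
p=get_image("wrist");save(p,"w2");w=cloud(p);print(ctrl.read_state()["tool_pos"])
q=w.reshape(-1,3);q=q[~np.isnan(q[:,0])]
q=q[(q[:,0]>.5)&(q[:,0]<.68)&(q[:,1]<-.03)&(q[:,1]>-.4)]
b=q[(q[:,2]>.010)&(q[:,2]<.015)]
print("board",cv2.minAreaRect((b[:,:2]*1000).astype(np.float32)),np.median(b[:,2]))
c=q[(q[:,2]>.034)&(q[:,2]<.039)]; print("walls",cv2.minAreaRect((c[:,:2]*1000).astype(np.float32)))
t=q[(q[:,2]>.049)&(q[:,2]<.0545)]; print("roof",cv2.minAreaRect((t[:,:2]*1000).astype(np.float32)))
np.save("q.npy",q)
```

```text
[ 0.58423618 -0.26083307  0.21972817]
board ((584.3988647460938, -190.4114532470703), (63.91283416748047, 225.17581176757812), 8.210089683532715) 0.01199275611959752
walls ((588.5811767578125, -187.69253540039062), (41.960872650146484, 193.88287353515625), 6.111064910888672)
roof ((586.7857055664062, -214.16030883789062), (41.77099609375, 139.722900390625), 8.85448932647705)
```

View pics/w2.png

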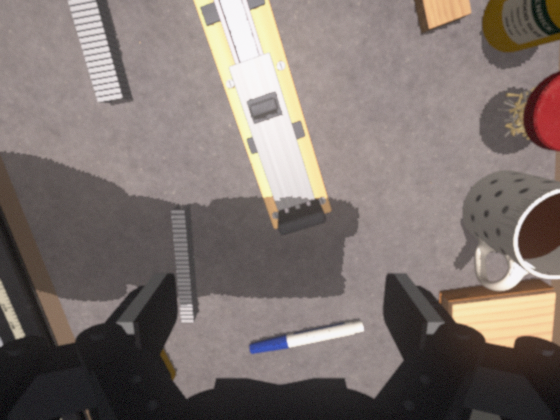

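The picture shows the rail (front edge near (250,60), tab at (263,105)) and the rear block at (302,217). The nose is out of frame, so I move about 90 mm further along.

Request:
{"op": "step_arm", "data": {"deltas": [[1,0.04,0,0,0,0,0],[1,0.04,0,0,0,0,0],[1,0.04,0,0,0,0,0],[1,0,0,0,0,0,0],[1,0,0,0,0,0,0]]}}

```text
time: 3.45
tool_pos: [0.6, -0.1723, 0.2201]
tcp_rot: [2.407, 2.018, -0.001]
wrist_force: [0.2, -0.8, 0.1]
gripper_width: 0.0853
gripper_force: 0.0
```

Run:
```python
from h import *
p=get_image("wrist");save(p,"w3");w=cloud(p);print(ctrl.read_state()["tool_pos"])
q=w.reshape(-1,3);q=q[~np.isnan(q[:,0])]
q=q[(q[:,0]>.5)&(q[:,0]<.68)&(q[:,1]<.0)&(q[:,1]>-.4)]
np.save("q3.npy",q)
b=q[(q[:,2]>.0105)&(q[:,2]<.0135)]
rb=cv2.minAreaRect((b[:,:2]*1000).astype(np.float32));print("board",rb)
for name in("q.npy","q3.npy"):
    q=np.load(name);print(name)
    for yaw in (-81.5,):
        a=np.radians(yaw);X=np.array([np.cos(a),np.sin(a)]);Y=np.array([-X[1],X[0]])
        s=q[:,:2]@X;l=q[:,:2]@Y
        # edges: roof, walls, board
        for nm,lo,hi in(("roof",.049,.0535),("wall",.0335,.0385),("board",.0105,.0135)):
            for s0 in np.arange(.0,.36,.02):
                m=(s>s0)&(s<s0+.02)&(q[:,2]>lo)&(q[:,2]<hi)
                if m.sum()>15: print(nm,s0.round(2),m.sum(),(np.percentile(l[m],[1,25,75,99])*1000).round(1))
    m=abs(l-np.median(l[(q[:,2]>.049)&(q[:,2]<.0535)]))<.005
    for s0 in np.arange(.02,.38,.004):
        k=m&(s>=s0)&(s<s0+.004)
        if k.sum()>2: print(round(s0*1000),round(np.median(q[k,2])*1000,1),end="; ")
    print()
```

```text
[ 0.59992963 -0.17301584  0.22002043]
board ((579.1171875, -153.45774841308594), (63.88323211669922, 299.4538269042969), 8.216010093688965)
q.npy
roof 0.22 623 [532.6 541.4 559.2 567.7]
roof 0.24 1075 [532.5 541.2 559.2 567.6]
roof 0.26 635 [532.3 538.1 562.3 567.7]
roof 0.28 978 [532.3 541.1 558.9 567.4]
roof 0.3 927 [532.2 540.9 558.9 567.3]
roof 0.32 879 [532.2 540.9 558.8 567.3]
roof 0.34 777 [532.  540.7 558.6 567.1]
wall 0.16 32 [537.4 538.3 540.2 541.3]
wall 0.18 238 [537.6 539.4 561.2 563.2]
wall 0.2 243 [537.3 539.3 561.2 563.1]
wall 0.22 80 [537.2 539.3 561.1 563. ]
board 0.16 160 [518.5 520.4 527.2 535. ]
board 0.18 743 [518.9 527.2 573.5 581.5]
board 0.2 882 [518.9 527.6 572.8 581.4]
board 0.22 527 [518.6 525.1 575.8 581.6]
board 0.24 515 [518.6 524.1 576.1 581.4]
board 0.26 490 [518.7 524.2 575.8 581.3]
board 0.28 299 [518.3 522.5 577.9 581.2]
board 0.3 364 [518.3 523.7 576.4 581.1]
board 0.32 437 [518.1 524.1 575.9 581.1]
board 0.34 415 [518.  523.8 575.3 580.6]
172 17.8; 176 18.1; 180 17.8; 184 17.8; 188 18.0; 192 18.0; 196 18.1; 200 17.9; 204 17.7; 208 18.0; 212 17.9;
[... 1566 characters left out ...]
 12.0; 100 11.7; 104 11.9; 108 12.2; 112 11.8; 116 28.6; 120 28.9; 124 27.8; 128 17.9; 132 18.0; 136 17.9; 140 17.9; 144 18.0; 148 18.1; 152 18.1; 156 18.0; 160 17.9; 164 17.8; 168 17.9; 172 18.0; 176 17.9; 180 18.0; 184 18.0; 188 18.2; 192 17.9; 196 18.1; 200 18.0; 204 17.8; 208 17.9; 212 18.0; 216 17.8; 220 18.2; 224 19.1; 228 50.4; 232 304.9; 236 306.9; 240 300.1; 244 297.6; 248 51.1; 252 51.1; 256 51.2; 260 54.2; 264 71.6; 268 71.9; 272 71.3; 276 50.6; 280 51.0; 284 51.0; 288 51.2; 292 51.2; 296 51.0; 300 50.8; 304 50.9; 308 51.0; 312 51.2; 316 51.2; 320 51.0; 324 51.0; 328 51.1; 332 50.9; 336 51.0; 340 51.0; 344 50.8; 348 51.0; 352 50.9; 356 50.9; 364 49.5; 368 63.2; 372 64.1; 376 63.4;
```

View pics/w3.png

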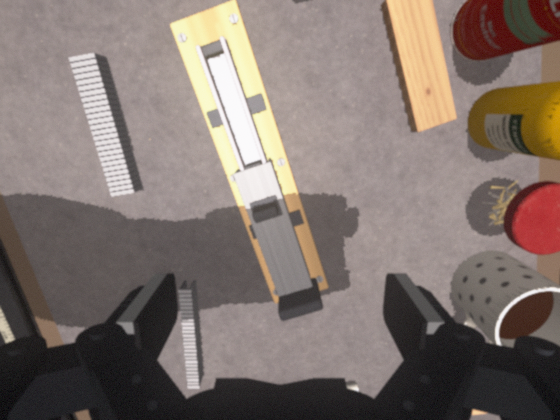

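The picture shows the nose stop at about (212,48), the open channel down to the rail's front edge at (252,170), and the tab at (263,208). Heights match the drawing. Now the exact frame and the grasp move.

Run:
```python
from h import *
q=np.load("q3.npy");a=np.radians(-81.79);X=np.array([np.cos(a),np.sin(a)]);Y=np.array([-X[1],X[0]])
s=q[:,:2]@X*1000;l=q[:,:2]@Y*1000;z=q[:,2]*1000
def ext(m,v,n): print(n,m.sum(),np.percentile(v[m],[1,50,99]).round(1))
ro=(z>49.5)&(z<52.5);c=None
ext(ro,l,"roof l");ext(ro,s,"roof s")
wl=(z>34.5)&(z<37.5)&(s<220);ext(wl,l,"wall l");ext(wl,s,"wall s")
lc=(np.percentile(l[wl],1)+np.percentile(l[wl],99))/2;n=abs(l-lc)<8
ext(n&(z>27.5)&(z<30.5),s,"stop s");ext(n&(z>17)&(z<19)&(s<220),s,"floor s");ext(n&(z>70),s,"tab s");ext((z>70)&(z<74),l,"tab l")
b=(z>10.5)&(z<13.5);ext(b,s,"board s");ext(b,l,"board l")
plan([.4718,-.3039,.09],down(80.3),5)
```

```text
roof l 4386 [533.7 551.7 569. ]
roof s 4386 [227.  293.6 364.5]
wall l 995 [538.5 560.3 564.2]
wall s 995 [116.3 164.3 218.8]
stop s 215 [115.  119.8 225.3]
floor s 1401 [125.2 170.1 218.7]
tab s 4313 [230.3 233.1 268.3]
tab l 265 [540.9 551.7 562. ]
board s 8276 [ 86.4 165.3 375.9]
board l 8276 [519.9 566.4 582.7]
rotstep/5deg [-0.0002  0.002  -0.0161]
[-0.0403, -0.0275, 0.0347]
[-0.0403, -0.0276, 0.0347]
[-0.0403, -0.0276, 0.0347]
[-0.0402, -0.0277, 0.0347]
[-0.0402, -0.0277, 0.0347]
```

Request:
{"op": "step_arm", "data": {"deltas": [[1,-0.0403,-0.0276,0.0347,0,0,-0.016],[1,-0.0403,-0.0276,0.0347,0,0,-0.016],[1,-0.0403,-0.0276,0.0347,0,0,-0.016],[1,-0.0402,-0.0277,0.0347,0,0,-0.016],[1,-0.0402,-0.0277,0.0347,0,0,-0.016],[1,0,0,0,0,0,0],[1,0,0,0,0,0,0]]}}

```text
time: 4.2
tool_pos: [0.4716, -0.3039, 0.0896]
tcp_rot: [-2.402, -2.024, 0.001]
wrist_force: [1.0, 0.0, 0.1]
gripper_width: 0.0852
gripper_force: 0.0
```

Run:
```python
from h import *
print(ctrl.read_state()["tool_pos"]);plan([.4718,-.3039,.015],down(80.3),3)
```

```text
[ 0.47157514 -0.30386999  0.08956292]
rotstep/5deg [-0.0027 -0.     -0.0048]
[0.0, 0.0001, 0.0331]
[0.0, 0.0001, 0.0331]
[0.0, 0.0001, 0.0331]
```

Request:
{"op": "step_arm", "data": {"deltas": [[1,0,0,0.033,0,0,0],[1,0,0,0.033,0,0,0],[1,0,0,0.023,0,0,0],[1,0,0,0.0105,0,0,0],[0,0,0,0,0,0,0],[0,0,0,0,0,0,0],[0,0,0,0,0,0,0],[0,0,0,0,0,0,0],[0,0,0,0,0,0,0],[0,0,0,0,0,0,0]], "newtons": 80}}

```text
time: 5.2
tool_pos: [0.4728, -0.3025, 0.0159]
tcp_rot: [2.399, 2.027, 0.0]
wrist_force: [-2.3, 1.0, 10.6]
gripper_width: 0.0114
gripper_force: 78.8
```

Request:
{"op": "step_arm", "data": {"deltas": [[0,0,0,0,0,0,0],[0,0,0,0,0,0,0],[0,0,0,0,0,0,0]]}}

```text
time: 5.5
tool_pos: [0.4728, -0.3025, 0.0159]
tcp_rot: [2.399, 2.027, 0.0]
wrist_force: [-2.3, 1.4, 12.8]
gripper_width: 0.0111
gripper_force: 78.8
```

Request:
{"op": "step_arm", "data": {"deltas": [[0,0,0,-0.02,0,0,0],[0,0,0,-0.03,0,0,0],[0,0,0,-0.03,0,0,0],[0,0,0,-0.02,0,0,0],[0,0,0,0,0,0,0],[0,0,0,0,0,0,0]]}}

```text
time: 6.1
tool_pos: [0.4726, -0.3025, 0.0905]
tcp_rot: [2.399, 2.027, 0.0]
wrist_force: [0.4, -0.0, -2.0]
gripper_width: 0.0111
gripper_force: 78.7
```

Run:
```python
from h import *
s=ctrl.read_state();print(s["tool_pos"],s["gripper_width"],s["gripper_force"],s["wrist_force"])
p=get_image("wrist");save(p,"w4");q=get_image("scene")
o=outline_of(q,"narrow_strip")
im=q["image"];w=cloud(q)
for x in o[:2]:
    t=w[x["region"]];t=t[~np.isnan(t[:,0])];print(x["confidence"],x["box"],np.percentile(t,[2,50,98],axis=0).round(4))
c=[int(v) for v in o[0]["box"][:2]] if o else [350,200]
cr=im[max(0,c[1]-70):c[1]+50,max(0,c[0]-70):c[0]+70,::-1]
cr=cv2.resize(cr,None,fx=4,fy=4)
a=cv2.resize(p["image"][100:,:,::-1],(560,320))
cv2.imwrite("pics/c4.png",np.hstack([cv2.resize(cr,(400,343)),cv2.resize(a,(400,343))]))
```

```text
[ 0.47261882 -0.30252436  0.09046212] 0.011138678555823 78.71358633041382 [ 0.41592128 -0.03439543 -1.95595846]
0.64 [352.0, 196.1, 43.3, 28.8] [[ 0.451  -0.5008 -0.0009]
 [ 0.4636 -0.3279  0.0865]
 [ 0.521  -0.2622  0.0974]]
```

View pics/c4.png

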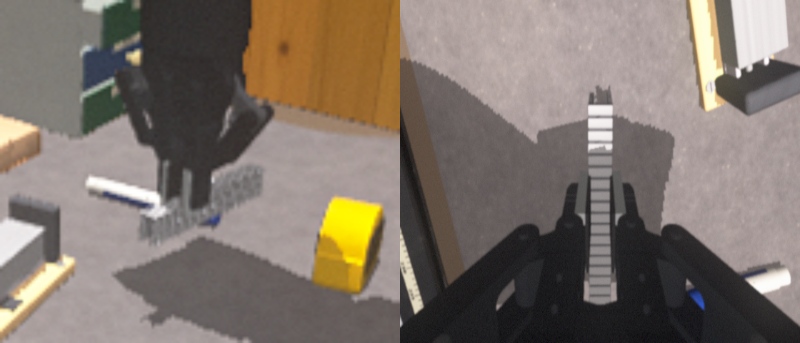

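The strip is lifted, level and held near its nose-side end. The wrist crop shows it between the pads at (600,200). Now I measure how it sits in the hand and plan the insertion.

Run:
```python
from h import *
s=ctrl.read_state();r=R.from_rotvec(s["tcp_rot"])
p=get_image("wrist");w=cloud(p);q=w.reshape(-1,3);q=q[~np.isnan(q[:,0])]
t=r.inv().apply(q-s["tool_pos"])*1000
m=(abs(t[:,1])<12)&(abs(t[:,2]+8)<8)&(t[:,0]<80)&(t[:,0]>-110)
c=t[m]
for x0 in range(-110,60,10):
    k=c[(c[:,0]>=x0)&(c[:,0]<x0+10)]
    if len(k)>5: print(x0,len(k),np.percentile(k[:,1],[2,98]).round(1),np.median(k[:,2]).round(2))
print(np.percentile(c[:,0],[0.5,99.5]))
X=np.array([np.cos(np.radians(-81.79)),np.sin(np.radians(-81.79))]);Y=np.array([-X[1],X[0]])
N=X*.125+Y*.5514;print("nose",N,"X",X,"axis at tab",N+X*.143)
```

```text
-60 28 [-5.7  4.2] -7.36
-50 539 [-7.3  6.1] -7.72
-40 577 [-7.4  6. ] -7.81
-30 562 [-6.9  5.5] -7.79
-20 545 [-6.1  5. ] -7.85
-10 583 [-6.1  5. ] -7.94
0 805 [-10.7  10.9] -8.01
10 919 [-11.1   9.7] -7.91
20 794 [-7.2  6.1] -7.86
30 773 [-7.1  6.3] -7.77
[-49.90365488  38.13144424]
nose [ 0.56359909 -0.04497807] X [ 0.14280168 -0.98975132] axis at tab [ 0.58401973 -0.18651251]
```

```bash
cat >> h.py <<'E'
X=np.array([.1428,-.98975,0]);Y=np.array([.98975,.1428,0]);N=np.array([.5636,-.04498,.018])
YAW=98.21
def target(bx,bz,th,lat=.5,L=91.5,h=16.1):
    t=np.radians(th);x=bx-L*np.cos(t)+h*np.sin(t);z=bz+L*np.sin(t)+h*np.cos(t)
    return N+(X*x+Y*lat+np.array([0,0,z]))/1000, down(YAW,th)
def inmag():
    s=ctrl.read_state();d=(s["tool_pos"]-N)*1000;r=down(YAW).inv()*R.from_rotvec(s["tcp_rot"])
    print("t",s["time"],"mag xyz mm",np.round([d@X,d@Y,d[2]],2),"rot deg",np.round(np.degrees(r.as_rotvec()),2),"F",np.round([s["wrist_force"]@X,s["wrist_force"]@Y,s["wrist_force"][2]],1),"grip",s["gripper_width"].round(4))
E
python3 - <<'E'
from h import *
p,r=target(86,75,8);print(p);plan(p,r,10)
E
```

```text
[ 0.5637566  -0.04256404  0.12167765]
rotstep/5deg [ 0.0238  0.1581 -0.3556]
[0.0362, 0.0062, -0.0043]
[0.036, 0.0073, -0.0038]
[0.0358, 0.0085, -0.0033]
[0.0356, 0.0096, -0.0028]
[0.0353, 0.0107, -0.0024]
[0.035, 0.0117, -0.0019]
[0.0346, 0.0128, -0.0015]
[0.0342, 0.0139, -0.001]
[0.0338, 0.0149, -0.0006]
[0.0333, 0.016, -0.0001]
```

Request:
{"op": "step_arm", "data": {"deltas": [[0,0.0362,0.0062,-0.0343,0.0238,0.158,-0.3556],[0,0.036,0.0073,-0.0038,0.0238,0.158,-0.3556],[0,0.0358,0.0085,-0.0033,0.0238,0.158,-0.3556],[0,0.0356,0.0096,-0.0028,0.0238,0.158,-0.3556],[0,0.0353,0.0107,-0.0024,0.0238,0.158,-0.3556],[0,0.035,0.0117,-0.0019,0.0238,0.158,-0.3556],[0,0.0346,0.0128,-0.0015,0.0238,0.158,-0.3556],[0,0.0342,0.0139,-0.001,0.0238,0.158,-0.3556],[0,0.0338,0.0149,-0.0006,0.0238,0.158,-0.3556],[0,0.0333,0.016,-0.0001,0.0238,0.158,-0.3556]]}}

```text
time: 7.3
tool_pos: [0.5641, -0.0417, 0.1444]
tcp_rot: [-1.984, -2.294, -0.139]
wrist_force: [0.5, -0.9, -0.5]
gripper_width: 0.0112
gripper_force: 78.7
```

Request:
{"op": "step_arm", "data": {"deltas": [[0,0,0,0,0,0,0],[0,0,0,0,0,0,0],[0,0,0,0,0,0,0]]}}

```text
time: 7.6
tool_pos: [0.5637, -0.0437, 0.1444]
tcp_rot: [-1.988, -2.292, -0.138]
wrist_force: [-0.3, 0.3, -0.7]
gripper_width: 0.0111
gripper_force: 78.7
```

Run:
```python
from h import *
inmag();p,r=target(86,25,8);plan(p,r,3)
```

```text
Traceback (most recent call last):
  File "h.py", line 29, in inmag
    print("t",s["time"],"mag xyz mm",np.round([d@X,d@Y,d[2]],2),"rot deg",np.round(np.degrees(r.as_rotvec()),2),"F",np.round([s["wrist_force"]@X,s["wrist_force"]@Y,s["wrist_force"][2]],1),"grip",s["gripper_width"].round(4))
                                                                                                                                                                                                   ^^^^^^^^^^^^^^^^^^^^^^^^
AttributeError: 'float' object has no attribute 'round'
```

```bash
sed -i 's/s\["gripper_width"\].round(4)/round(float(s["gripper_width"]),4)/; s/s\["wrist_force"\]@X/np.array(s["wrist_force"])@X/; s/s\["wrist_force"\]@Y/np.array(s["wrist_force"])@Y/; s/(s\["tool_pos"\]-N)/(np.array(s["tool_pos"])-N)/' h.py
python3 - <<'E'
from h import *
inmag();p,r=target(86,22,8);plan(p,r,3)
E
```

```text
t 7.6 mag xyz mm [ -1.24   0.24 126.36] rot deg [-0.    7.93  0.07] F [-0.4 -0.3 -0.7] grip 0.0111
rotstep/5deg [ 0.0005  0.0046 -0.0047]
[-0.0041, 0.0001, 0.0334]
[-0.0042, 0.0001, 0.0334]
[-0.0042, 0.0001, 0.0334]
```

Request:
{"op": "step_arm", "data": {"deltas": [[0,-0.0041,0.0001,0.0334,0,0,0],[0,-0.0042,0.0001,0.0334,0,0,0],[0,-0.0042,0.0001,0.0334,0,0.014,-0.014],[0,0,0,0,0,0,0],[0,0,0,0,0,0,0]]}}

```text
time: 8.1
tool_pos: [0.5641, -0.0421, 0.0695]
tcp_rot: [-1.985, -2.293, -0.14]
wrist_force: [0.0, 0.2, 0.2]
gripper_width: 0.0111
gripper_force: 78.7
```

Run:
```python
from h import *
inmag()
p=get_image("wrist");save(p,"w5");w=cloud(p);q=w.reshape(-1,3);q=q[~np.isnan(q[:,0])]
d=(q-N)*1000;x,l,z=d@X,d@Y,d[:,2]
def sh(m,n):
    for x0 in range(-60,110,10):
        k=m&(x>=x0)&(x<x0+10)
        if k.sum()>8: print(n,x0,k.sum(),np.percentile(l[k],[2,98]).round(1),np.percentile(l[k],[2,98]).mean().round(2),np.median(z[k]).round(1))
sh((z>16)&(z<20)&(abs(l)<16),"wall")
sh((z>40)&(z<75)&(abs(l)<8.5),"strip")
m=(z>40)&(z<75)&(abs(l)<6);print("nose end x",np.percentile(x[m],[.5,2]))
m=(abs(z-11)<2)&(abs(l)<8);print("stop x",m.sum(),np.percentile(x[m],[2,98]) if m.sum() else 0)
p,r=target(86,2.5,8);plan(p,r,2)
```

```text
t 8.1 mag xyz mm [-2.8   0.89 51.49] rot deg [-0.04  8.03 -0.02] F [-0.2  0.1  0.2] grip 0.0111
wall -20 12 [-11.5  12.1] 0.31 17.2
wall -10 214 [-12.7  12.8] 0.06 17.7
wall 50 123 [-12.1  12.7] 0.26 17.9
wall 60 213 [-12.8  13. ] 0.12 17.6
strip -50 130 [-6.7  6.9] 0.09 52.4
strip -40 859 [-6.5  6.7] 0.12 64.0
strip -30 786 [-6.6  6.8] 0.12 62.7
strip -20 957 [-8.  8.] -0.02 61.4
strip -10 705 [-6.8  6.8] -0.0 60.1
strip 0 633 [-5.5  5.8] 0.13 58.5
strip 10 559 [-5.5  5.8] 0.12 57.0
strip 20 570 [-6.3  6.6] 0.12 55.5
strip 30 574 [-6.9  6.7] -0.09 54.1
strip 40 447 [-6.6  6.8] 0.14 52.8
nose end x [-41.7053655  -39.79796576]
stop x 0 0
rotstep/5deg [ 0.0099 -0.0014  0.0038]
[-0.0022, -0.0005, 0.0137]
[-0.0022, -0.0005, 0.0137]
```

Strip and channel centre lines agree within 0.1 mm, so I lower the strip in.

Request:
{"op": "step_arm", "data": {"deltas": [[0,-0.0022,0,0.0137,0,0,0],[0,-0.0022,0,0.0137,0,0,0],[0,0,0,0,0,0,0],[0,0,0,0,0,0,0]]}}

```text
time: 8.55
tool_pos: [0.5641, -0.042, 0.048]
tcp_rot: [-1.984, -2.294, -0.14]
wrist_force: [0.0, 0.6, -0.4]
gripper_width: 0.0112
gripper_force: 78.7
```

```bash
sed -i 's/lat=.5/lat=.8/' h.py
python3 - <<'E'
from h import *
inmag();p,r=target(95,2,8);plan(p,r,1);p2,r=target(105,.3,8);print(r.inv().apply(p2-p)/.75);p3,r=target(132.5,.3,8);print(r.inv().apply(p3-p2)/.75)
E
```

```text
t 8.55 mag xyz mm [-2.92  0.93 30.04] rot deg [-0.03  8.04 -0.07] F [-0.6  0.1 -0.4] grip 0.0112
rotstep/5deg [ 0.0045 -0.0086  0.0137]
[-0.0125, -0.0002, -0.0026]
[-1.35190128e-02 -1.96535389e-08  3.88969150e-04]
[-3.63097730e-02 -5.40472324e-08 -5.10300580e-03]
```

Request:
{"op": "step_arm", "data": {"deltas": [[0,-0.0062,0,-0.0013,0,0,0],[0,-0.0063,0,-0.0013,0,0,0],[0,-0.0067,0,0.0002,0,0,0],[0,-0.0068,0,0.0002,0,0,0],[0,0,0,0,0,0,0],[0,0,0,0,0,0,0]]}}

```text
time: 9.15
tool_pos: [0.5671, -0.061, 0.0473]
tcp_rot: [-1.984, -2.294, -0.142]
wrist_force: [-0.5, 5.5, 3.2]
gripper_width: 0.011
gripper_force: 79.0
```

Run:
```python
from h import *
inmag();p,r=target(105,0,8);plan(p,r,1)
```

```text
t 9.15 mag xyz mm [16.31  1.16 29.27] rot deg [-0.07  8.08 -0.07] F [-5.5  0.3  3.2] grip 0.011
rotstep/5deg [ 0.0122 -0.0157  0.0153]
[-0.0005, -0.0005, 0.0007]
```

Follower engaged (5.5 N), so I push it back.

Request:
{"op": "step_arm", "data": {"deltas": [[0,-0.0073,0,-0.001,0,0,0],[0,-0.0073,0,-0.001,0,0,0],[0,-0.0073,0,-0.001,0,0,0],[0,-0.0073,0,-0.001,0,0,0],[0,-0.0073,0,-0.001,0,0,0],[0,0,0,0,0,0,0],[0,0,0,0,0,0,0]]}}

```text
time: 9.85
tool_pos: [0.5709, -0.0876, 0.0471]
tcp_rot: [-1.983, -2.293, -0.142]
wrist_force: [-0.8, 9.2, 1.6]
gripper_width: 0.0113
gripper_force: 79.0
```

Run:
```python
from h import *
inmag()
p=get_image("wrist");w=cloud(p);q=w.reshape(-1,3);q=q[~np.isnan(q[:,0])]
d=(q-N)*1000;x,l,z=d@X,d@Y,d[:,2]
m=(z>35)&(z<50)&(abs(l)<6);print("strip x/z",np.percentile(x[m],[.5,2,99]))
for x0 in range(0,100,10):
    k=m&(x>=x0)&(x<x0+10)
    if k.sum()>8: print(x0,np.median(z[k]).round(1))
m=(abs(z-11)<2)&(abs(l)<8);print("stop x",m.sum(),np.percentile(x[m],[2,98]) if m.sum() else 0)
m=(abs(z-33)<1.2)&(abs(l)<20)&(x>60);print("roof front x",m.sum(),np.percentile(x[m],[1,2]) if m.sum() else 0)
p,r=target(133,0,2.5);plan(p,r,5)
```

```text
t 9.85 mag xyz mm [43.28  1.17 29.14] rot deg [-0.05  8.12 -0.1 ] F [-9.3  0.5  1.6] grip 0.0113
strip x/z [ 5.96998172  6.35687458 63.64961726]
0 41.3
10 40.5
20 39.3
30 38.2
40 36.9
50 35.8
60 35.3
stop x 671 [-10.11767964  -0.56151495]
roof front x 1108 [60.82821876 61.30403067]
rotstep/5deg [ 0.0018 -0.225   0.0044]
[-0.0001, -0.0001, 0.0024]
[-0.0001, -0.0001, 0.0024]
[-0.0, -0.0001, 0.0024]
[0.0, -0.0001, 0.0024]
[0.0001, -0.0001, 0.0024]
```

The strip's nose end is about 3 mm clear of the stop, so I rotate it down behind the stop.

Request:
{"op": "step_arm", "data": {"deltas": [[0,0,0,0.0024,0,-0.172,0],[0,0,0,0.0024,0,-0.172,0],[0,0,0,0.0024,0,-0.172,0],[0,0,0,0.0024,0,-0.172,0],[0,0,0,0.0024,0,-0.172,0],[0,0,0,0,0,0,0],[0,0,0,0,0,0,0]]}}

```text
time: 10.6
tool_pos: [0.5709, -0.0863, 0.0383]
tcp_rot: [-2.021, -2.339, -0.069]
wrist_force: [-2.8, 9.0, 5.5]
gripper_width: 0.0108
gripper_force: 79.4
```

```bash
cat >> h.py <<'E'
def look():
    inmag()
    p=get_image("wrist");w=cloud(p);q=w.reshape(-1,3);q=q[~np.isnan(q[:,0])]
    d=(q-N)*1000;x,l,z=d@X,d@Y,d[:,2]
    m=(z>21.5)&(z<50)&(abs(l)<6)&(x<101);print("strip x",np.percentile(x[m],[.5,2,99]).round(1))
    print([(x0,np.median(z[m&(x>=x0)&(x<x0+10)]).round(1)) for x0 in range(0,100,10) if (m&(x>=x0)&(x<x0+10)).sum()>8])
    m=(abs(z-33)<1.2)&(abs(l)<17)&(x>-30);print("roof x",m.sum(),np.percentile(x[m],[1,99]).round(1) if m.sum() else 0)
    m=(abs(z-54)<2)&(abs(l)<9)&(x>0);print("tab x",m.sum(),np.percentile(x[m],[2,98]).round(1) if m.sum() else 0)
    return p
E
python3 - <<'E'
from h import *
save(look(),"w6")
E
```

```text
t 10.6 mag xyz mm [41.93  1.37 20.32] rot deg [-0.07  3.82 -0.14] F [-9.3 -1.5  5.5] grip 0.0108
strip x [ 4.   4.6 90. ]
[(0, np.float64(29.0)), (10, np.float64(28.9)), (20, np.float64(28.6)), (30, np.float64(28.6)), (40, np.float64(28.1)), (50, np.float64(27.8)), (60, np.float64(27.5)), (70, np.float64(27.3)), (80, np.float64(27.0)), (90, np.float64(26.7))]
roof x 187 [32.1 53.7]
tab x 177 [33.3 55.6]
```

Request:
{"op": "step_arm", "data": {"deltas": [[0.35,0,0,0,0,0,0],[0.35,0,0,0,0,0,0],[0.35,0,0,0,0,0,0],[0.35,0,0,0,0,0,0],[0.35,0,0,0,0,0,0],[0.35,0,0,-0.02,0,0,0],[0.35,0,0,-0.03,0,-0.38,0],[0,0,0,0,0,-0.38,0],[0,0,0,0,0,0,0],[0,0,0,0,0,0,0]]}}

```text
time: 11.65
tool_pos: [0.5712, -0.0901, 0.0759]
tcp_rot: [2.054, 2.375, 0.001]
wrist_force: [0.0, 0.4, 0.7]
gripper_width: 0.0003
gripper_force: 0.0
```

Run:
```python
from h import *
save(look(),"w7")
```

```text
t 11.65 mag xyz mm [45.78  1.07 57.89] rot deg [-0.06 -0.04 -0.08] F [-0.4  0.1  0.7] grip 0.0003
strip x [ 0.4  0.7 49.9]
[(0, np.float64(28.9)), (10, np.float64(28.6)), (20, np.float64(28.4)), (30, np.float64(28.1)), (40, np.float64(27.9)), (50, np.float64(26.8))]
roof x 328 [106.7 126.1]
tab x 0 0
```

Request:
{"op": "step_arm", "data": {"deltas": [[0,0.0172,-0.0012,0.018,0,0,0],[0,0.0172,0,0.018,0,0,0],[0,0,0,0.0035,0,0,0],[0,0,0,0.0035,0,0,0],[0,0,0,0.003,0,0,0],[0,0,0,0,0,0,0]]}}

```text
time: 12.3
tool_pos: [0.567, -0.0654, 0.042]
tcp_rot: [2.055, 2.373, 0.001]
wrist_force: [-4.0, 2.9, 16.1]
gripper_width: 0.0
gripper_force: 8.3
```

Run:
```python
from h import *
look()
```

```text
t 12.3 mag xyz mm [20.68  0.45 24.05] rot deg [-0.11 -0.07 -0.02] F [-3.5 -3.6 16.1] grip 0.0
strip x [-0.3  0.1 77.7]
[(0, np.float64(23.8)), (10, np.float64(37.7)), (60, np.float64(24.0)), (70, np.float64(24.0))]
roof x 144 [10.1 15.1]
tab x 239 [ 9.9 14.6]
```

Request:
{"op": "step_arm", "data": {"deltas": [[0,0,0,-0.012,0,0,0],[0,-0.035,0,0,0,0,0],[0,-0.035,0,0,0,0,0],[0,0,0,0.008,0,0,0],[0,0,0,0.005,0,0,0],[0,0,0,0,0,0,0],[0,0,0,-0.03,0,0,0],[0,0,0,-0.05,0,0,0],[0,0,0,0,0,0,0]]}}

```text
time: 13.25
tool_pos: [0.5758, -0.1163, 0.1042]
tcp_rot: [2.051, 2.372, 0.005]
wrist_force: [0.5, 0.6, -1.6]
gripper_width: 0.0001
gripper_force: 0.0
```

Run:
```python
from h import *
look();p=get_image("wrist");save(p,"w8")
```

```text
t 13.25 mag xyz mm [72.33  1.84 86.23] rot deg [-0.36 -0.13 -0.08] F [-0.6  0.6 -1.6] grip 0.0001
strip x [ 0.5  1.6 90.1]
[(0, np.float64(23.8)), (10, np.float64(23.7)), (20, np.float64(23.8)), (30, np.float64(23.7)), (40, np.float64(23.7)), (50, np.float64(23.8)), (60, np.float64(23.8)), (70, np.float64(23.9)), (80, np.float64(23.8)), (90, np.float64(23.6))]
roof x 225 [163.7 178.8]
tab x 106 [139.1 146.6]
```

The strip lies flat (crown at 23.8 mm along its length) against the stop. Now behind the tab.

Request:
{"op": "step_arm", "data": {"deltas": [[0,-0.046,-0.0012,0,0.07,0,0],[0,-0.046,-0.0012,0,0,0,0],[0,-0.046,0,0,0,0,0],[0,0,0,0.032,0,0,0],[0,0,0,0.024,0,0,0],[0,0,0,0.008,0,0,0],[0,0,0,0,0,0,0]]}}

```text
time: 14.05
tool_pos: [0.5864, -0.2191, 0.0518]
tcp_rot: [-2.052, -2.373, 0.009]
wrist_force: [-0.1, -0.7, 0.4]
gripper_width: 0.0002
gripper_force: 0.0
```

Run:
```python
from h import *
look()
```

```text
t 14.05 mag xyz mm [175.6   -2.31  33.77] rot deg [ 0.4  -0.04 -0.08] F [ 0.7 -0.2  0.4] grip 0.0002
strip x [ 63.5  63.9 100.4]
[(60, np.float64(23.6)), (70, np.float64(23.7)), (80, np.float64(23.7)), (90, np.float64(23.8))]
roof x 10333 [102.9 226.3]
tab x 1464 [137.4 169.4]
```

Request:
{"op": "step_arm", "data": {"deltas": [[0,0,0.0033,-0.005,-0.08,0,0],[0,0.012,0,0,0,0,0],[0,0.012,0,0,0,0,0],[0,0.012,0,0,0,0,0],[0,0.012,0,0,0,0,0],[0,0.012,0,0,0,0,0],[0,0.012,0,0,0,0,0],[0,0.012,0,0,0,0,0],[0,0.012,0,0,0,0,0],[0,0,0,0,0,0,0]]}}

```text
time: 15.1
tool_pos: [0.5789, -0.146, 0.056]
tcp_rot: [2.053, 2.377, 0.001]
wrist_force: [-0.0, -0.1, -0.1]
gripper_width: -0.0
gripper_force: 0.0
```

Run:
```python
from h import *
look()
```

```text
t 15.1 mag xyz mm [102.21   0.7   37.97] rot deg [-0.08 -0.01 -0.16] F [ 0.1 -0.  -0.1] grip -0.0
strip x [ 0.5  1.6 81.5]
[(0, np.float64(23.7)), (10, np.float64(23.7)), (20, np.float64(23.7)), (30, np.float64(23.8)), (40, np.float64(24.5)), (50, np.float64(32.9)), (60, np.float64(32.9)), (70, np.float64(33.4)), (80, np.float64(41.2))]
roof x 6834 [ 46.6 161.5]
tab x 1271 [81.2 96. ]
```

Request:
{"op": "step_arm", "data": {"deltas": [[0,0.012,0,0,0,0,0],[0,0.012,0,0,0,0,0],[0,0.012,0,0,0,0,0],[0,0.012,0,0,0,0,0],[0,0.012,0,0,0,0,0],[0,0.006,0,0,0,0,0],[0,0.004,0,0,0,0,0],[0,0.002,0,0,0,0,0],[0,0,0,0,0,0,0]]}}

```text
time: 16.05
tool_pos: [0.5715, -0.0941, 0.056]
tcp_rot: [2.054, 2.374, 0.002]
wrist_force: [-0.3, -0.1, -0.6]
gripper_width: -0.0002
gripper_force: 0.0
```

Run:
```python
from h import *
look()
```

```text
t 16.05 mag xyz mm [49.75  0.8  38.02] rot deg [-0.13 -0.05 -0.07] F [ 0.1 -0.4 -0.6] grip -0.0002
strip x [-5.4 -4.9 99.6]
[(0, np.float64(32.9)), (10, np.float64(32.9)), (20, np.float64(34.7)), (30, np.float64(41.5)), (90, np.float64(32.9))]
roof x 6800 [ -5.1 109. ]
tab x 1230 [29.5 43.6]
```

Another 2-3 mm until it stops.

Request:
{"op": "step_arm", "data": {"deltas": [[0,0.002,0,0,0,0,0],[0,0.0015,0,0,0,0,0],[0,0.0015,0,0,0,0,0],[0,0,0,0,0,0,0]]}}

```text
time: 16.5
tool_pos: [0.5711, -0.091, 0.0561]
tcp_rot: [2.054, 2.373, 0.001]
wrist_force: [2.1, -5.0, -0.3]
gripper_width: -0.0001
gripper_force: 2.3
```

Run:
```python
from h import *
look()
```

```text
t 16.5 mag xyz mm [46.61  0.85 38.1 ] rot deg [-0.15 -0.1  -0.04] F [ 5.2  1.4 -0.3] grip -0.0001
strip x [-8.5 -7.9 99.7]
[(0, np.float64(33.0)), (10, np.float64(33.0)), (20, np.float64(35.3)), (90, np.float64(32.9))]
roof x 6735 [ -8.2 106.1]
tab x 1229 [26.4 40.4]
```

Request:
{"op": "step_arm", "data": {"deltas": [[0,0.0015,0,0,0,0,0],[0,0.001,0,0,0,0,0],[0,0,0,0,0,0,0]]}}

```text
time: 16.85
tool_pos: [0.571, -0.0909, 0.0562]
tcp_rot: [2.054, 2.371, -0.001]
wrist_force: [4.6, -13.8, -2.4]
gripper_width: -0.0001
gripper_force: 7.1
```

Request:
{"op": "step_arm", "data": {"deltas": [[0,-0.01,0,0,0,0,0],[0,-0.01,0,-0.02,0,0,0],[0,-0.03,0,-0.05,0,0,0],[0,-0.05,0,-0.06,0,0,0],[0,-0.03,0,-0.05,0,0,0],[0,0,0,0,0,0,0],[0,0,0,0,0,0,0]]}}

```text
time: 17.55
tool_pos: [0.5834, -0.1798, 0.1847]
tcp_rot: [2.054, 2.374, 0.002]
wrist_force: [-0.6, 0.8, -0.5]
gripper_width: -0.0002
gripper_force: 0.0
```

Run:
```python
from h import *
save(look(),"w9")
```

```text
t 17.55 mag xyz mm [136.23   0.38 166.71] rot deg [-0.14 -0.05 -0.04] F [-0.9 -0.5 -0.5] grip -0.0002
strip x [ -7.6  -6.4 100. ]
[(0, np.float64(32.9)), (10, np.float64(33.0)), (20, np.float64(34.1)), (30, np.float64(34.8)), (40, np.float64(33.1)), (50, np.float64(32.9)), (60, np.float64(32.9)), (70, np.float64(33.0)), (80, np.float64(33.0)), (90, np.float64(32.9))]
roof x 6705 [ -7.  120.5]
tab x 416 [27.4 36.6]
```

View pics/w9.png

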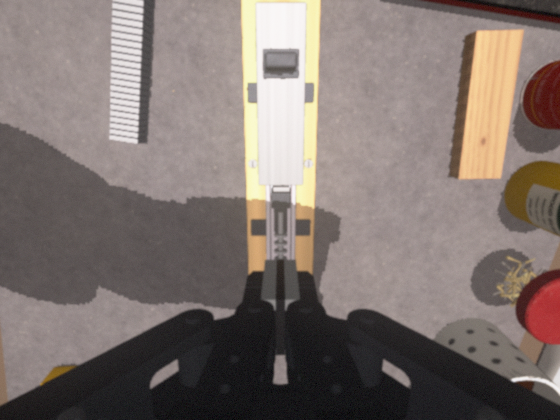

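The rail is home over the nose: roof rows 5-185, tab at (281,62), tab centre at 32 mm, and a firm stop at 14 N. The follower and the end of the strip show behind it at (281,190), and the wide strip and offcut appear undisturbed. Handing in.

```bash
python3 -c "
from bench import workorder
print(workorder.sign_off())"
```

```text
the job is handed in; nothing more can be done
None
```

The narrow strip is loaded flat against the nose stop, the cover rail is pushed fully home over it, and the job was handed in at about 17.6 s of the 54 s allowed; I didn't touch the wide strip or the other things.

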